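Put the groceries away in the locked food box

TASK

This is a shared kitchen. Take whatever stands on the lid of the white food box and stand it upright on the bare worktop, unlock the box with the key from the wooden key block, turning it to its stop, and, leaving the key in the lock, open the lid to upright or a little past it and stand those of the tin, the sugar pot and the two spice jars that were left out on the worktop upright inside. Then close the lid, turn the key back home to lock it, withdraw the key and put it back upright in its slot in the key block, fully down; do not tip over the mill, the timer or the jars, and leave the mug and the garlic where they are.

Things in the scene. Friction and masses are not known exactly. Their poses are not given: they have to be found in the camera images.
- food_box: White metal food box with a clear lid and a dark lock case on its front; does not move. Body 170 (x) x 270 (y) x 116 mm (z), walls and floor 5 mm. Origin: centre of its underside, on the worktop; x points from the front (lock side) to the hinged back, z up; it stands turned. Shut lid 174 x 274 mm, its underside 118 mm and its top face 127 mm above the origin.
- box_in (a point): Centre of the box's inner floor, 5 mm above the worktop; axes as food_box. The clear inside is 160 (x) x 260 (y) x 113 mm high.
- lid (a joint): Clear lid, hinged along the back edge of the box. 0 shut, grows as it lifts, 1.57 upright, 1.9 rad at its rear stop (leaning back). A stiff friction hinge (0.3 N m): it stays where it is left. While the lock is home a cam holds it down.
- lid_hinge (a point): Middle of the lid's hinge line (along the box's y), at box x +87 mm, z 118 mm. Does not move.
- lid_handle (a point): Middle of the steel bar of the lid's pull, which rises slanting forward from the lid's front edge: bar 11 mm thick, 90 mm long between its legs, along the box's y. With the lid shut it lies at box x -111, y +45, z 156 mm (198 mm ahead of and 38 mm above the hinge line), 24 mm ahead of the lid's front edge and 29 mm above its top face. Moves with the lid.
- lock (a joint): Lock plug under the cover, turned only by the key. 0 = home (locked; the key goes in and out only here), 1.57 rad = stop (unlocked); grows clockwise seen from above. Friction 0.06 N m; the key has up to 0.15 rad play in it, so turn a little past each stop. Turned, it holds the key captive and standing when let go. The key turns home only with the lid fully shut.
- keyhole (a point): Centre of the keyhole on the top face of the lock case's brass cover (42 (x) x 60 (y) mm), 132 mm above the worktop, at box x -125, y -85 mm; axes as food_box. The slot is 20.5 mm long along the box's y and 8 mm wide along its x, edges slightly chamfered; it does not turn.
- key: Key, black plastic bow with a red mark, upright. Origin on its axis at the underside of its collar, which rests on the cover or the block when fully in; z up. Bow 11 (x) x 36 (y) mm, z 4 to 36; collar 18 x 30 x 4 mm; round neck 5 mm thick down to z -9; blade 5 (x) x 18 (y) mm from there to z -33. Alike after half a turn; turns in the lock once its collar is within 3 mm of the cover. 40 g.
- key_block: Beech block 55 (x) x 75 (y) x 45 mm (z) fixed on the worktop, where the key lives. Origin: centre of its underside.
- key_slot (a point): Middle of the block's slot at its top face, 45 mm above the worktop; axes as key_block. The slot is 22 mm long along the block's y, 9 mm wide along x, 40 mm deep.
- pepper_mill: Turned wooden pepper mill, 58 mm across the foot, 130 mm tall; its head is 50 mm across from 94 to 119 mm up. Upright, origin at the centre of its foot. May be absent. Starts on the lid.
- timer: Red and white wind-up kitchen timer, 62 mm across, 52 mm tall; body 62 mm up to 24 mm, red ring 60 mm from 24 to 40 mm up, small grip bar on top. Origin at the centre of its underside. May be absent. Starts on the lid.
- tin: Green food tin, 57 mm across, 72 mm tall, origin at the centre of its underside. May be absent.
- sugar_pot: Squarish white pot, 70 x 70 mm, with a fixed wooden lid and a knob; 75 mm tall in all; white body to 45 mm, lid to 57 mm, then the knob, 20 mm across, from 57 to 75 mm up. Origin at the centre of its underside. 250 g. May be absent.
- red_jar: Glass spice jar with a red cap, 40 mm across, 101 mm tall; cap 40 mm across from 80 to 101 mm up. Origin at the centre of its underside. May be absent.
- green_jar: Glass spice jar with a green cap, 44 mm across, 100 mm tall; cap 43 mm across from 80 to 100 mm up. Origin at the centre of its underside. May be absent.
- mug: Orange mug at the back of the worktop, 81 mm across, 113 mm with its handle, 101 mm tall; leave it alone.
- garlic: Garlic bulb, 60 mm, on the worktop at the back; leave it alone.

How it is judged:
By the outcome, as a careful person would: the job done as asked, in the order asked, and still so for the second after the job is handed in, with the robot touching nothing.
Of tin, sugar_pot, red_jar, green_jar only 2 to 3 are there at a start; the rules pass over those that are not, and their reading is None.
Of pepper_mill, timer only 1 to 2 are there at a start; the rules pass over those that are not, and their reading is None.
At some moment in a run one of tin, sugar_pot may be knocked a few centimetres aside while the robot is not near it.
It also fails if it takes over 210 s, if anything falls off the work surface, if the arm or the gripper's body presses on something with over 40 N, if the wrist force passes 120 N, or if a joint passes its speed limit or range.

ROBOT

A 6-joint arm with a two-finger parallel gripper is mounted at the origin on a cart in front of the work surface, level with it; the furniture and walls round the work are solid. World frame = base frame: x ahead of the robot, y to its left, z up, the work surface at z = 0. Lengths are in m, angles in degrees, forces in N, time in s.
With the tool pointing down it reaches from about 0.325 to 0.775 m from the base axis. Payload 5.5 kg.
Tool frame: the origin (TCP) lies at the centre of the arm's flange, where the gripper is bolted on; the fingertips stand 182 mm ahead of it and the grasp point (between the pads) lies 163 mm ahead of it; z points along the fingers, y is the line along which they close (so a half turn about z gives the same grasp; the last joint's range is limited). The gripper opens to 88 mm and grips with 3 to 60 N. Pads are 20 mm wide; open, the fingers measure 115 mm over their backs; the gripper's body (75 mm by 178 mm) begins 61 mm behind the grasp point.
Start: joints at [62.298, 5.22, 70.514, -0, 104.267, -3.249], TCP at [0.248, 0.546, 0.405] pointing down, gripper open.
Joint ranges: [-164.24, 164.24], [-49.07, 125.15], [9.68, 141.18], [-86.29, 266.29], [3.28, 154.24], [-151.56, 151.56]. Speed limits (degrees/s): [147.25, 147.25, 172.46, 180, 180, 180].

INTERFACE

Orientations are given as [roll, pitch, yaw] about the fixed x, y, z axes, in that order (R = Rz(yaw) Ry(pitch) Rx(roll)).
In Python, from station import r, viewer, sense gives the robot as it stands (r), with the cameras (viewer) and the readings as plain functions. Calls block until the motion is done:
- r.reach(position, orientation): joint-space move of the TCP to a pose.
- r.servo_line(position, rotation=None, speed=0.15): straight line of the TCP; rotation=None keeps the orientation; speed is the mean speed in m/s.
- r.move_joints(angles): joint-space move.
- r.let_go() and r.grab(squeeze=None): open the fingers fully, or close them until they stop; squeeze is the grip in N (None keeps the last).
- r.wait(seconds).
- r.inverse_kinematics(position, orientation): joint angles nearest the present ones, or None.
- sense(): the state.
- viewer.snapshot(name): name is "scene" or "top" or "wrist"; returns a dict with "frame" (420x560x3 uint8, red, green, blue), "fx", "fy", "cx", "cy" (pixels), "R" (3x3) and "t" (3): a world point X has camera coordinates R X + t. Camera axes: x right, y down, z forward; pixel columns grow to the right and rows downward; lengths in m; the calibration is good to about 2 mm. A picture is of the moment at which its call begins. There is no depth.
A pose or a line that the arm cannot do raises r.IKError and nothing moves.
- r.hand_in(): hands the job in; it is judged then, once.
The state is a dict: "clock": time; "joints": joint angles; "joint_vel": joint speeds; "joint_torque": joint torques, N m; "tcp_pos": TCP position; "orientation": TCP orientation; "contact_force": force on the tool from outside, world axes, zero at the start; "torque": the same for the moment, N m; "opening": finger opening in m; "gripper_force": force on a finger pad.
Only numpy, scipy, OpenCV 4.12 (cv2) and the standard library are available. Lean on these libraries where they do the work, as an engineer would, in place of code of your own. Each camera call takes 0.05 s, during which the arm holds its last target. There are 200 camera calls.

## Working session

There is one attempt and no reset: what is moved stays moved. The work goes in short steps, each a Python script; the robot and the scene stay as the last script left them, time stands still between calls to the robot, and variables do not carry over. Pictures are saved under pics/ and viewed, at most 14 in all, crops included, and the job is handed in when it is done.

```bash
mkdir -p pics; ls; python3 - <<'E'
from station import r, viewer, sense
import cv2,numpy as np,pickle
d={}
for n in("scene","top"):
    s=viewer.snapshot(n);d[n]=s
    cv2.imwrite(f"pics/{n}0.png",cv2.resize(s["frame"][:,:,::-1],(800,600),interpolation=cv2.INTER_CUBIC))
    print(n,s["fx"],s["cx"],s["cy"],np.round(s["R"],3).tolist(),s["t"], (-np.array(s["R"]).T@np.array(s["t"])))
pickle.dump(d,open("d0.pkl","wb"))
print(sense())
E
```

```text
pics
station.py
scene 425.1369527567973 276.9998691495401 211.05932164729668 [[0.882, -0.47, 0.022], [-0.231, -0.475, -0.849], [0.41, 0.744, -0.528]] [-0.51569065  0.25232697  0.64929337] [ 0.24723048 -0.60583957  0.56835123]
top 388.82666957872556 281.2300683302461 206.71396958914394 [[0.0, -1.0, 0.011], [-0.995, -0.001, -0.097], [0.097, -0.011, -0.995]] [0.02538987 0.60020427 1.10799345] [0.49040829 0.03877425 1.16040319]
{'clock': 0.1, 'joints': array([ 6.22991710e+01,  5.26037883e+00,  7.05742503e+01, -1.85199820e-04,
        1.04266452e+02, -3.24906027e+00]), 'joint_vel': array([-0.07517946, -0.03899753, -0.22628788, -0.01881854, -0.03184732,
       -0.02880447]), 'joint_torque': array([ 2.30252124e-03, -4.47855127e+01, -4.07570171e+01,  7.00416835e-02,
        2.84100889e-02, -1.19309038e-04]), 'tcp_pos': array([0.24839042, 0.54623739, 0.4036103 ]), 'orientation': array([-1.79899071e+02, -5.54963250e-03,  1.55548181e+02]), 'contact_force': array([ 0.10472411, -0.80260273, -0.36574754]), 'torque': array([-0.00846368, -0.05025254, -0.03607864]), 'gripper_force': 0.0, 'opening': 0.08794032464869182}
```

View pics/scene0.png

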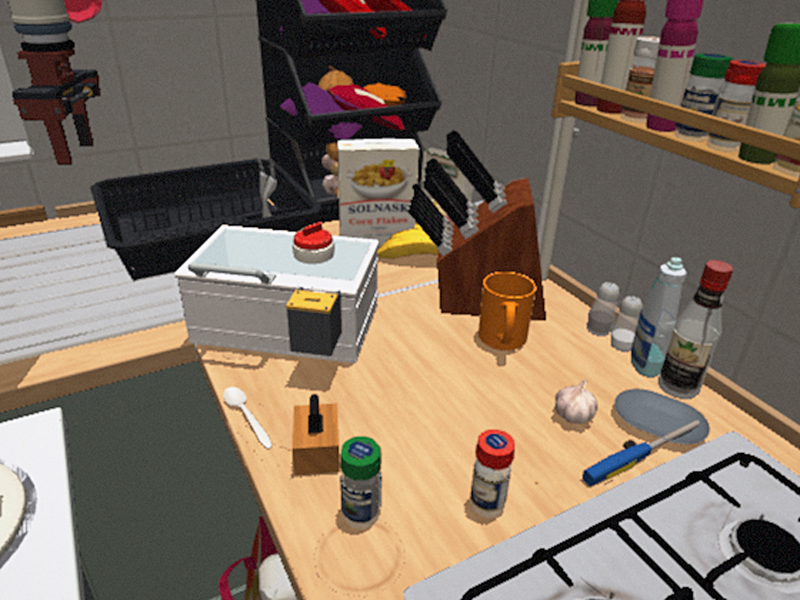

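View pics/top0.png

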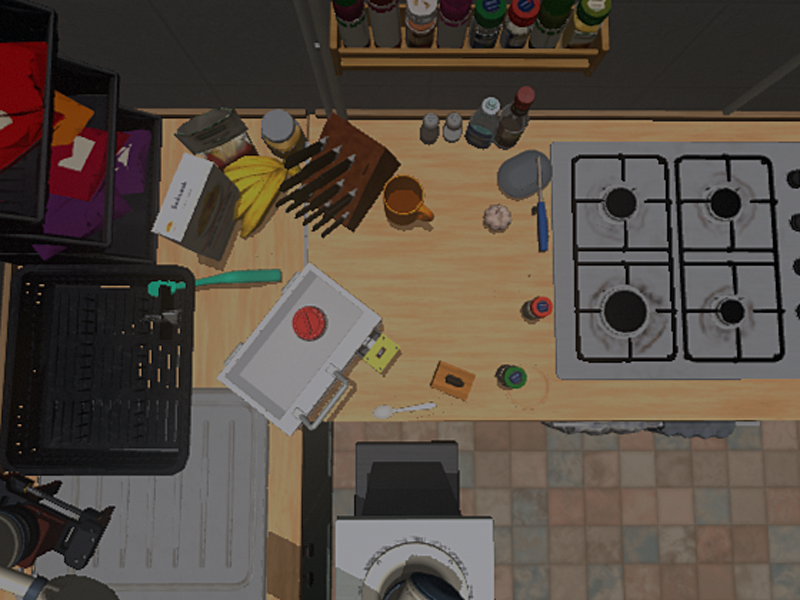

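The top view (800x600 px) shows the box with the timer at (309,322), the brass lock cover at (382,352), the handle at (327,400), the key block at (453,380), the green jar at (513,376) and the red jar at (539,307). There is no mill, tin or pot in sight.

Next I compute rough poses and take wrist close-ups.

```bash
cat > h.py <<'E'
from station import r, viewer, sense
import cv2,numpy as np,pickle
def ray(s,px,z):
    """pixels (560x420) -> world points on plane z"""
    R,t=np.array(s["R"]),np.array(s["t"]);c=-R.T@t
    p=np.atleast_2d(np.array(px,float))
    d=np.c_[(p[:,0]-s["cx"])/s["fx"],(p[:,1]-s["cy"])/s["fy"],np.ones(len(p))]@R
    return c+d*((z-c[2])/d[:,2])[:,None]
def proj(s,X):
    q=np.array(s["R"])@np.array(X)+np.array(s["t"]);return [s["fx"]*q[0]/q[2]+s["cx"],s["fy"]*q[1]/q[2]+s["cy"]]
def blob(s,lo,hi,roi=None):
    """hsv mask -> biggest contours (560 px), sorted"""
    h=cv2.cvtColor(s["frame"],cv2.COLOR_RGB2HSV);m=cv2.inRange(h,np.array(lo),np.array(hi))
    if roi is not None:
        k=np.zeros_like(m);a,b,c,d=roi;k[b:d,a:c]=1;m*=k
    cs=cv2.findContours(m,cv2.RETR_EXTERNAL,cv2.CHAIN_APPROX_NONE)[0]
    return sorted(cs,key=cv2.contourArea,reverse=True)
def ori(a):
    """tool down, fingers closing along world angle a (deg); half-turn chosen by the joint 6 range"""
    return [180,0,a-90]
def best(p,a):
    """of a and a+180, the orientation with joint 6 nearest present"""
    o=[];q0=sense()["joints"]
    for k in(-180,0,180):
        q=r.inverse_kinematics(p,ori(a+k))
        if q is not None:o.append((np.abs(np.array(q)-q0).sum(),a+k))
    return ori(min(o)[1]) if o else None
G=0.163
def above(p,a,flip=None):
    """joint move: grasp point to p"""
    P=[p[0],p[1],p[2]+G];r.reach(P,best(P,a) if flip is None else ori(flip))
def line(p,speed=0.15,rot=None): r.servo_line([p[0],p[1],p[2]+G],rot,speed)
def here(): return np.array(sense()["tcp_pos"])-[0,0,G]
def st(m=""):
    s=sense();print(m,"t",round(s["clock"],1),"g",np.round(here(),4),"F",np.round(s["contact_force"],1),"T",np.round(s["torque"],2),"op",round(s["opening"],4),"gf",round(s["gripper_force"],1),"o",np.round(s["orientation"],1))
def save(s,n): cv2.imwrite(f"pics/{n}.png",cv2.resize(s["frame"][:,:,::-1],(800,600),interpolation=cv2.INTER_CUBIC))
E
python3 - <<'E'
from h import *
d=pickle.load(open("d0.pkl","rb"));s=d["top"];k=.7
lid=ray(s,np.array([(310,263),(382,322),(293,433),(220,375)])*k,.127)
print("lid",lid.round(3).tolist(),lid.mean(0).round(3))
print("lens",[np.linalg.norm(lid[i]-lid[i-1]).round(3) for i in range(4)])
v=lid[0]-lid[1]+lid[3]-lid[2];print("box x ang",np.degrees(np.arctan2(v[1],v[0])))
for n,p,z in(("hole",(382,352),.132),("timer",(309,322),.127+.045),("block",(453,381),.045),("key",(454,380),.081),("green",(514,377),.1),("red",(540,307),.101),("handle",(327,400),.156),("mug",(403,198),.1),("garlic",(497,216),.03)):
    print(n,ray(s,np.array(p)*k,z)[0].round(3))
E
```

```text
lid [[0.651, 0.199, 0.127], [0.541, 0.064, 0.127], [0.338, 0.225, 0.127], [0.443, 0.361, 0.127]] [0.493 0.212 0.127]
lens [np.float64(0.264), np.float64(0.175), np.float64(0.259), np.float64(0.171)]
box x ang 51.55379673682058
hole [0.485 0.063 0.132]
timer [0.538 0.192 0.172]
block [ 0.427 -0.076  0.045]
key [ 0.431 -0.074  0.081]
green [ 0.438 -0.186  0.1  ]
red [ 0.571 -0.239  0.101]
handle [0.4   0.16  0.156]
mug [0.784 0.024 0.1  ]
garlic [ 0.766 -0.172  0.03 ]
```

```bash
python3 - <<'E'
from h import *
d={}
for n,p,a in(("lock",(0.46,0.09,.27),51.5),("block",(0.431,-0.074,.22),51.5)):
    above(p,a);s=viewer.snapshot("wrist");d[n]=s;save(s,"w_"+n)
    print(np.round(s["R"],3).tolist(),(-np.array(s["R"]).T@s["t"]).round(3));st(n)
pickle.dump(d,open("d1.pkl","wb"))
a=cv2.resize(d["lock"]["frame"],(560,420));b=d["block"]["frame"]
E
```

```text
[[0.621, 0.784, 0.001], [0.746, -0.592, 0.304], [0.239, -0.188, -0.953]] [0.395 0.143 0.412]
lock t 2.0 g [0.46   0.0908 0.2699] F [-0.5  1.3  0.2] T [-0.06  0.01 -0.02] op 0.088 gf 0.0 o [180.   -0.  141.6]
[[0.622, 0.783, 0.002], [0.745, -0.593, 0.305], [0.239, -0.188, -0.952]] [ 0.366 -0.021  0.362]
block t 2.8 g [ 0.4314 -0.073   0.2207] F [-0.5  0.5 -0.1] T [-0.    0.04  0.01] op 0.0879 gf 0.0 o [179.9   0.  141.6]
```

View pics/w_lock.png

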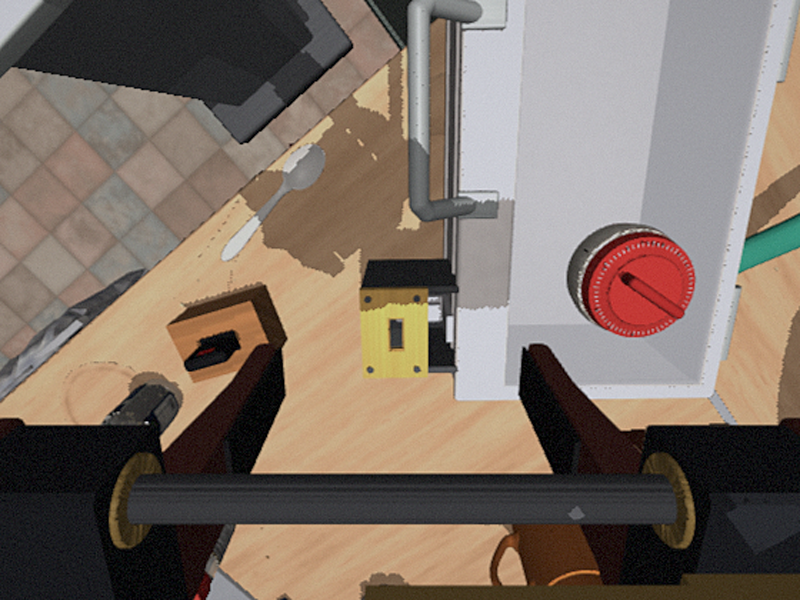

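View pics/w_block.png

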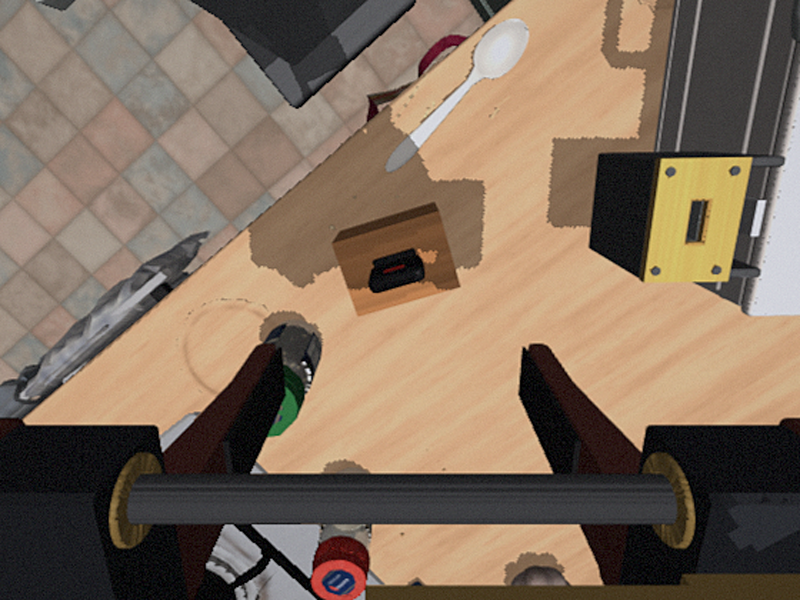

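The wrist lock view shows the brass cover at (360-430,288-378) with the keyhole at (396,333), and the timer at (638,283). The block view shows the key bow at (397,268) on the block top, with the cover at (700,220). Next I measure these precisely.

```bash
cat >> h.py <<'E'
def quad(s,c,z):
    """min-area rect of a contour after casting on plane z: centre, sizes, angle of long side"""
    P=ray(s,c.reshape(-1,2),z)[:,:2]
    (cx,cy),(w,h),a=cv2.minAreaRect((P*1000).astype(np.float32))
    if w<h:w,h,a=h,w,a+90
    return np.array([cx,cy])/1000,(w,h),a
def hole(s):
    """dark keyhole inside the brass cover, z=.132"""
    c=blob(s,(20,120,90),(35,255,255))[0];q=quad(s,c,.132)
    m=np.zeros(s["frame"].shape[:2],np.uint8);cv2.drawContours(m,[cv2.convexHull(c)],-1,255,-1);m=cv2.erode(m,np.ones((7,7)))
    g=cv2.cvtColor(s["frame"],cv2.COLOR_RGB2HSV)[:,:,2];b=((g<110)&(m>0)).astype(np.uint8)
    cs=cv2.findContours(b,cv2.RETR_EXTERNAL,cv2.CHAIN_APPROX_NONE)[0]
    k=max(cs,key=cv2.contourArea);return q,quad(s,k,.132)
E
python3 - <<'E'
from h import *
d=pickle.load(open("d1.pkl","rb"));d0=pickle.load(open("d0.pkl","rb"))
for n in("lock","block"):
    for x in hole(d[n]):print(n,x[0].round(4),np.round(x[1],1),round(x[2],1))
c=blob(d0["top"],(22,120,90),(35,255,255),(240,200,300,290))[0];print("top",quad(d0["top"],c,.132))
# timer red
for n,dd,roi in(("lock",d,(380,150,500,250)),("top",d0,(190,200,250,250))):
    m=[c for c in blob(dd[n],(0,150,60),(8,255,255),roi)][0];P=ray(dd[n],m.reshape(-1,2),.167)[:,:2]
    (e,rad)=cv2.minEnclosingCircle((P*1000).astype(np.float32));print("timer",n,e,rad)
s=d["block"]
# block top: bright orange-brown quad, viewed pixels (800) of top face corners
top=np.array([(338,245),(440,214),(460,286),(358,316)])*.7
print("block",quad(s,top,.045))
k=blob(s,(0,80,60),(8,255,255),(240,160,320,220))
print("mark",[(quad(s,c,.081),cv2.contourArea(c)) for c in k[:2]])
h=cv2.cvtColor(s["frame"],cv2.COLOR_RGB2GRAY);
k=[c for c in blob(s,(0,0,0),(180,255,45),(245,160,310,215))];print("bow",quad(s,k[0],.081))
im=cv2.resize(s["frame"][140:230,220:340],(800,600),interpolation=cv2.INTER_CUBIC);cv2.imwrite("pics/c_block.png",im[:,:,::-1])
E
```

```text
lock [0.489  0.0628] [50.5 41.4] 142.5
lock [0.4856 0.0662] [18.4  8. ] 141.6
block [0.4849 0.0648] [59.7 42.5] 142.6
block [0.4851 0.0651] [19.9  7.3] 142.4
top (array([0.48430554, 0.06508518]), (60.60199737548828, 41.82077407836914), 142.53065490722656)
timer lock (533.466796875, 193.4971923828125) 30.570650100708008
timer top (538.268310546875, 195.16465759277344) 28.373010635375977
block (array([ 0.43203021, -0.07592378]), (74.24729919433594, 52.08713912963867), 68.55281829833984)
mark [((array([ 0.42362582, -0.07207724]), (12.002774238586426, 1.7070579528808594), 67.98979187011719), 8.5)]
bow (array([ 0.42506229, -0.07300769]), (35.14759826660156, 20.30064582824707), 68.83445739746094)
```

View pics/c_block.png

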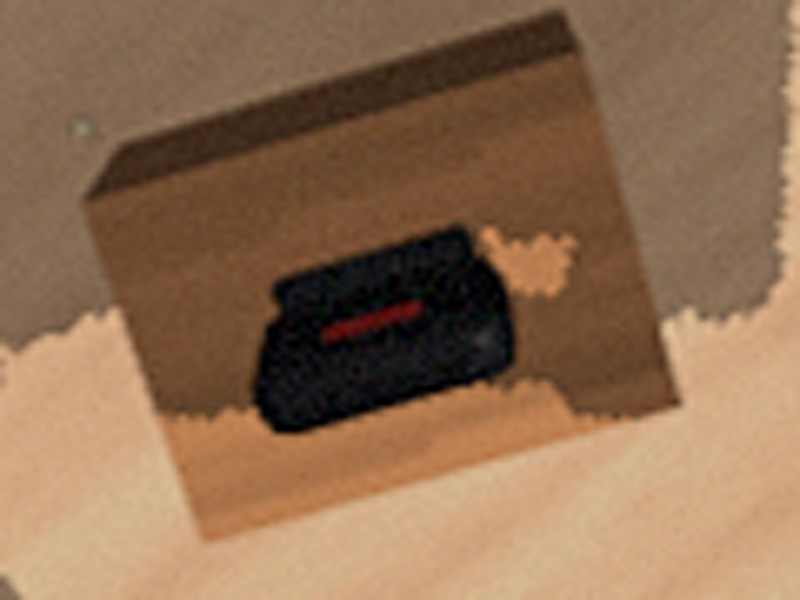

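The keyhole is at (0.485,0.065) and the box y axis at about 142.4°. The key and block are centred at (0.432,-0.076), with the slot axis at about 68.5°. First I move the timer.

```bash
cat >> h.py <<'E'
A=52.4;ex=np.array([np.cos(np.radians(A)),np.sin(np.radians(A))]);ey=np.array([-ex[1],ex[0]])
HOLE=np.array([.485,.065]);BC=HOLE+.125*ex+.085*ey
def bx(x,y,z): return np.r_[BC+x*ex+y*ey,z]
E
python3 - <<'E'
from h import *
p=np.array([.536,.194,0])
above(p+[0,0,.26],A);line(p+[0,0,.162],.12);st("pre");r.grab(20);st("grip")
line(p+[0,0,.25]);st("up")
q=np.array([.62,-.07,0]);line(q+[0,0,.25],.25);line(q+[0,0,.06],.15);line(q+[0,0,.0352],.03);st("down")
r.let_go();line(q+[0,0,.2],.2)
above([.40,-.04,.24],158.5);s=viewer.snapshot("scene");save(s,"s2");st()
E
```

```text
pre t 4.8 g [0.5361 0.1939 0.1632] F [-0.1 -0.3  0.1] T [-0.04  0.05 -0.01] op 0.0877 gf 0.0 o [1.799e+02 1.000e-01 1.424e+02]
grip t 5.4 g [0.5361 0.1941 0.1625] F [0.9 0.5 1.6] T [ 0.18 -0.14  0.01] op 0.0606 gf 20.0 o [179.9   0.  142.4]
up t 6.1 g [0.536  0.194  0.2487] F [ 0.2  0.1 -2.4] T [-0.06 -0.01  0.05] op 0.0609 gf 20.0 o [-1.799e+02 -1.000e-01  1.424e+02]
down t 9.8 g [ 0.6201 -0.07    0.0364] F [-2.1  0.7  5.2] T [-0.04  0.58  0.01] op 0.0608 gf 20.0 o [180.    0.  142.4]
 t 12.6 g [ 0.4005 -0.0401  0.2394] F [-1.   0.3 -0.6] T [-0.05  0.12 -0.03] op 0.0876 gf 0.0 o [-179.9    0.    68.6]
```

View pics/s2.png

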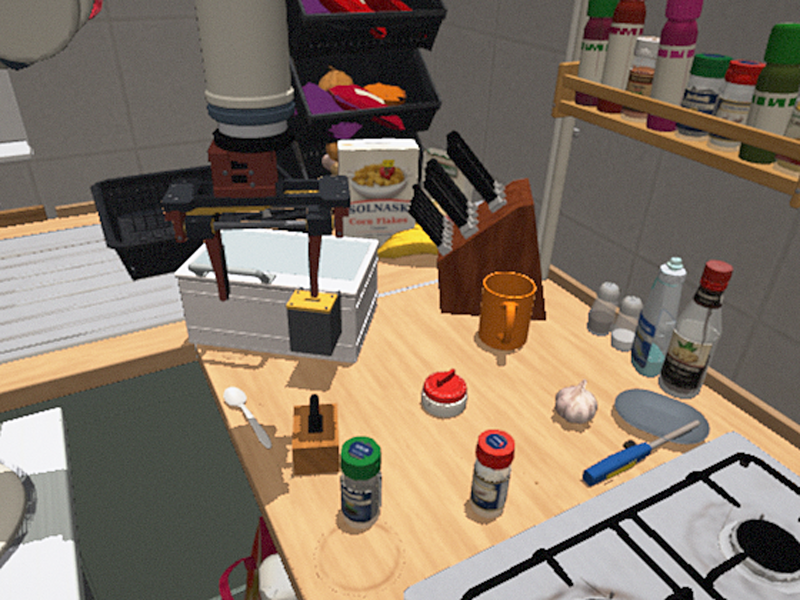

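The timer stands upright at (445,393) and nothing else has moved. Now I take the key.

```bash
python3 - <<'E'
from h import *
s=viewer.snapshot("wrist");pickle.dump(s,open("d2.pkl","wb"))
try:
    for x in hole(s):print(x[0].round(4),np.round(x[1],1),round(x[2],1))
except Exception as e:print(e)
k=np.array([.432,-.0759,0])
above(k+[0,0,.16],158.5);line(k+[0,0,.11],.15);line(k+[0,0,.071],.05);st("pre");r.grab(5);st("soft");r.grab(40);st("grip")
line(k+[0,0,.075],.02);st("lift");line(k+[0,0,.13],.08);st("out")
h=np.r_[HOLE,0]
line(k+[0,0,.23],.15);above(h+[0,0,.24],A);st("over")
s=viewer.snapshot("wrist");save(s,"w3");pickle.dump(s,open("d3.pkl","wb"))
E
```

```text
max() iterable argument is empty
pre t 14.5 g [ 0.4321 -0.0759  0.0713] F [ 0.2  0.5 -0.6] T [-0.09 -0.01 -0.02] op 0.0877 gf 0.0 o [180.   -0.   68.5]
soft t 15.7 g [ 0.432  -0.0759  0.071 ] F [-0.8 -0.6  0.1] T [-0.05  0.1   0.01] op 0.0113 gf 5.0 o [-180.     0.    68.5]
grip t 15.9 g [ 0.432  -0.0759  0.071 ] F [-0.7 -0.8  0.2] T [-0.04  0.13  0.  ] op 0.0107 gf 40.0 o [180.   -0.   68.5]
lift t 16.2 g [ 0.4321 -0.0759  0.0752] F [0.6 0.3 0. ] T [-0.06  0.06  0.  ] op 0.0106 gf 40.0 o [180.   -0.   68.5]
out t 17.1 g [ 0.4319 -0.0759  0.1296] F [-0.2  0.3 -1.3] T [-0.06  0.11 -0.02] op 0.0107 gf 40.0 o [-180.     0.    68.5]
over t 18.8 g [0.4849 0.0648 0.2391] F [-0.3 -0.4 -0.6] T [-0.04 -0.03  0.02] op 0.0108 gf 40.0 o [-1.799e+02 -1.000e-01  1.423e+02]
```

View pics/w3.png

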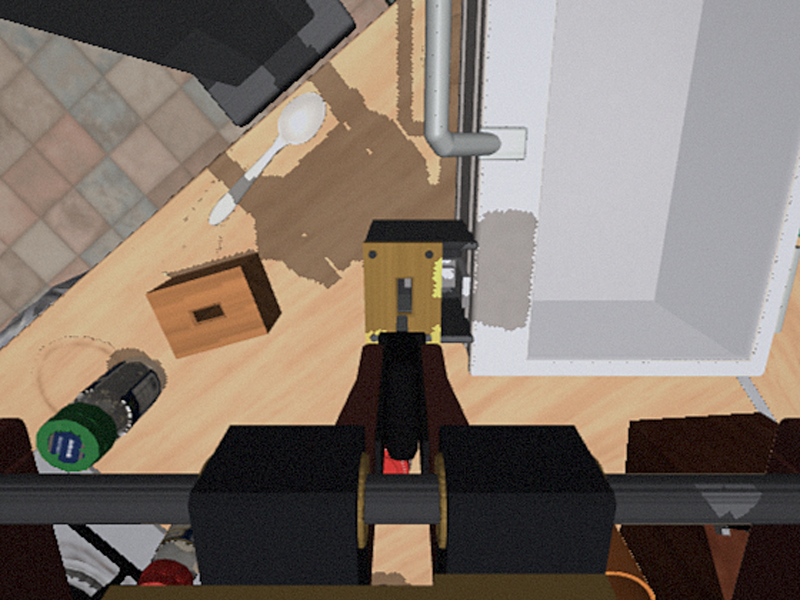

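The key is held and its slot in the block, at (208,312), is empty. The blade tip at (402,318) is in front of the keyhole at (404,295). I check the offset between blade and hole, then insert.

```bash
python3 - <<'E'
from h import *
s=pickle.load(open("d3.pkl","rb"))
f=s["frame"];print("hole corners guess")
g=cv2.cvtColor(f,cv2.COLOR_RGB2GRAY)
im=cv2.resize(f[160:250,240:360],(800,600),interpolation=cv2.INTER_CUBIC);cv2.imwrite("pics/c3.png",im[:,:,::-1])
print("hole exp px crop", [((np.array(proj(s,np.r_[HOLE+a*ey+b*ex,.132]))-[240,160])*6.667).round(0).tolist() for a,b in((.01025,-.004),(.01025,.004),(-.01025,.004),(-.01025,-.004))])
print("blade exp", [((np.array(proj(s,np.r_[here()[:2]+a*ey+b*ex,here()[2]-.059]))-[240,160])*6.667).round(0).tolist() for a,b in((.009,-.0025),(.009,.0025))])
E
```

```text
hole corners guess
hole exp px crop [[237.0, 231.0], [307.0, 231.0], [307.0, 398.0], [239.0, 398.0]]
blade exp [[240.0, 391.0], [293.0, 391.0]]
```

View pics/c3.png

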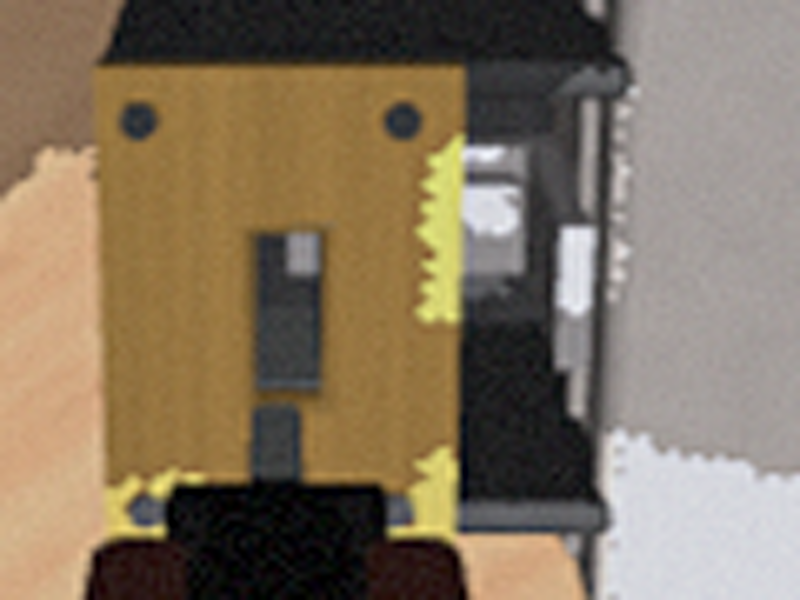

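The hole spans (256-322, 231-392) in the crop and the blade's +y end is at (251-300, 405). That puts the hole about 1 mm further in x and the blade about 1.5 mm low in y. I shift the key, descend to just above the hole, and look again.

```bash
python3 - <<'E'
from h import *
h=np.r_[HOLE+.0009*ex+.0015*ey,0]
line(h+[0,0,.199],.1);r.wait(.3);st()
s=viewer.snapshot("wrist");pickle.dump(s,open("d4.pkl","wb"));f=s["frame"]
im=cv2.resize(f[160:250,240:360],(800,600),interpolation=cv2.INTER_CUBIC);cv2.imwrite("pics/c4.png",im[:,:,::-1])
for n,o,z,L,W in(("hole",HOLE,.132,.01025,.004),("blade",here()[:2],here()[2]-.059,.009,.0025)):
    print(n,[((np.array(proj(s,np.r_[o+a*ey+b*ex,z]))-[240,160])*6.667).round(0).tolist() for a,b in((L,-W),(L,W),(-L,W),(-L,-W))])
E
```

```text
t 19.7 g [0.4844 0.0666 0.1997] F [ 0.3 -1.2 -1. ] T [-0.03 -0.01 -0.02] op 0.011 gf 40.0 o [180.    0.  142.4]
hole [[215.0, 355.0], [296.0, 355.0], [295.0, 546.0], [216.0, 546.0]]
blade [[238.0, 384.0], [291.0, 384.0], [291.0, 557.0], [239.0, 557.0]]
```

View pics/c4.png

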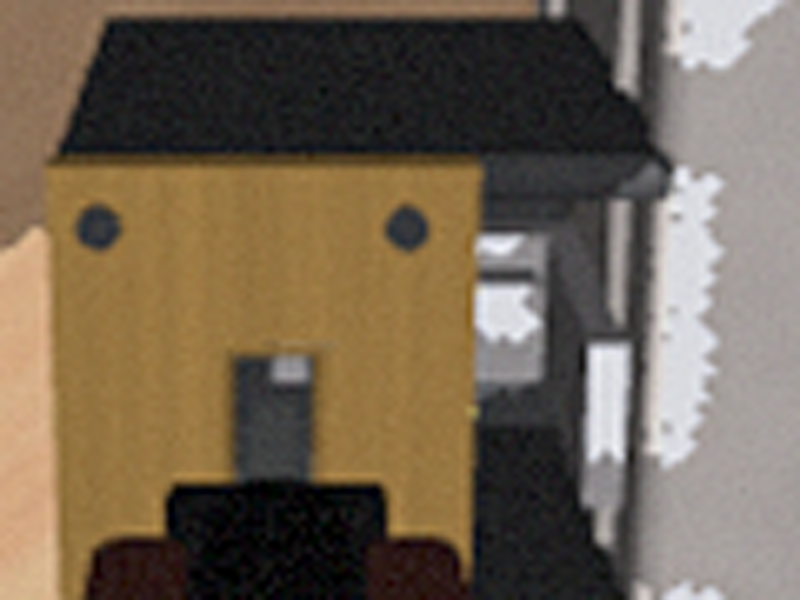

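The hole is at x 232-313, level with the blade. Now I insert under force watch.

```bash
cat >> h.py <<'E'
def push(xy,z0,z1,step=.002,lim=8,speed=.02):
    """descend until Fz>lim; returns reached z"""
    z=z0
    while z>z1+1e-6:
        z=max(z1,z-step);line([xy[0],xy[1],z],speed)
        F=sense()["contact_force"]
        if F[2]>lim:break
    return here()[2]
E
python3 - <<'E'
from h import *
c=HOLE+.0009*ex+.0015*ey
tries=[(0,0),(.0012,0),(-.0012,0),(0,.0012),(0,-.0012),(.0012,.0012),(-.0012,.0012),(.0012,-.0012),(-.0012,-.0012),(0,.0024),(0,-.0024)]
for a,b in tries:
    p=c+a*ex+b*ey
    line([*p,.196],.05);z=push(p,.194,.180);st(f"{a} {b}")
    if z<.183: 
        z=push(p,.180,.1580,lim=12);st("in");print("z",z);break
    line([*p,.197],.05)
E
```

```text
0 0 t 21.9 g [0.4843 0.0666 0.1798] F [-0.7 -0.8  0.4] T [-0.02 -0.02  0.02] op 0.011 gf 40.0 o [-180.    -0.   142.4]
in t 24.6 g [0.4844 0.0666 0.158 ] F [ 0.5  0.6 -0.8] T [-0.04 -0.03 -0.04] op 0.011 gf 40.0 o [180.    0.  142.4]
z 0.15801508461556904
```

```bash
cat >> h.py <<'E'
def turn(deg,step=10):
    """rotate joint 6 by deg (positive = clockwise from above), return peak torque z"""
    n=int(np.ceil(abs(deg)/step));q=np.array(sense()["joints"]);T=[]
    for i in range(n):
        q2=q.copy();q2[5]+=deg*(i+1)/n;r.move_joints(q2);T.append(round(float(sense()["torque"][2]),2))
    print("Tz",T)
KXY=HOLE+.0009*ex+.0015*ey
E
python3 - <<'E'
from h import *
z=push(KXY,.158,.1555,step=.0005,lim=5);st("seat")
turn(99);st("turned");r.wait(.3);st()
E
```

```text
seat t 25.1 g [0.4843 0.0666 0.158 ] F [-2.8 -1.4  6.6] T [-0.04  0.54  0.02] op 0.0106 gf 40.0 o [180.    0.  142.4]
Tz [-0.02, 0.02, 0.08, 0.07, 0.1, 0.08, 0.02, 0.03, 0.07, 0.08]
turned t 28.0 g [0.485  0.0661 0.1583] F [ 8.1 -1.6 -0.7] T [-0.32 -1.43  0.08] op 0.0109 gf 40.0 o [ 1.798e+02 -1.000e-01  4.370e+01]
 t 28.3 g [0.485  0.0661 0.1583] F [ 7.2 -0.8 -1.4] T [-0.3  -1.4   0.05] op 0.0108 gf 40.0 o [ 1.798e+02 -1.000e-01  4.370e+01]
```

```bash
python3 - <<'E'
from h import *
for i in range(6):
    turn(3)
    if abs(sense()["torque"][2])>.3:break
st("end")
E
```

```text
Tz [0.07]
Tz [0.36]
end t 28.8 g [0.4852 0.0659 0.1583] F [2.9 0.4 0.5] T [-0.14 -0.49  0.36] op 0.0107 gf 40.0 o [ 1.797e+02 -1.000e-01  3.820e+01]
```

The stop was felt at a torque of 0.36 N m. I release the key and open the lid.

```bash
cat >> h.py <<'E'
def hp(th):
    """handle position at lid angle th"""
    a=th+np.arctan2(.038,.198);R=np.hypot(.038,.198);return bx(.087-R*np.cos(a),.045,.118+R*np.sin(a))
E
python3 - <<'E'
from h import *
r.let_go();p=here();line(p+[0,0,.08],.1)
above(hp(0)+[0,0,.08],A);line(hp(0)+[0,0,.001],.08);st("pre");r.grab(20);st("grip")
for th in np.arange(.06,1.69,.06):
    line(hp(th),.12)
    s=sense();F=s["contact_force"]
    if np.linalg.norm(F)>25 or s["opening"]<.005: st(f"odd {th:.2f}");break
st("end")
s=viewer.snapshot("scene");save(s,"s5")
E
```

```text
pre t 33.5 g [0.3907 0.1555 0.1577] F [ 0.6 -0.2  0.9] T [-0.01  0.17 -0.03] op 0.0882 gf 0.0 o [-179.9   -0.   -37.6]
grip t 34.7 g [0.3908 0.1558 0.157 ] F [ 3.8  4.1 -1.9] T [ 0.73 -0.5  -0.02] op 0.0104 gf 20.0 o [-179.9   -0.   -37.6]Traceback (most recent call last):
  File "<stdin>", line 5, in <module>
  File "h.py", line 32, in line
    def line(p,speed=0.15,rot=None): r.servo_line([p[0],p[1],p[2]+G],rot,speed)
                                     ~~~~~~~~~~~~^^^^^^^^^^^^^^^^^^^^^^^^^^^^^^
host.IKError: the arm cannot follow that straight line within its joint ranges
```

```bash
python3 - <<'E'
from h import *
st();p=here()
ths=np.linspace(0,1.69,170);th=ths[np.argmin([np.linalg.norm(hp(t)-p) for t in ths])];print("th",th)
r.let_go();line(p+[0,0,.08],.1)
above(p+[0,0,.08],A,flip=A);line(p,.08);st("pre");r.grab(20);st("grip")
for t in np.arange(th+.06,1.70,.06):
    line(hp(t),.12)
    s=sense();F=s["contact_force"]
    if np.linalg.norm(F)>25 or s["opening"]<.005: st(f"odd {t:.2f}");break
st("end")
s=viewer.snapshot("scene");save(s,"s5")
E
```

```text
t 38.4 g [0.4539 0.238  0.2993] F [-3.6 -4.1  9. ] T [-0.64  0.73 -0.01] op 0.0103 gf 20.0 o [-1.798e+02 -1.000e-01 -3.760e+01]
th 0.9
pre t 42.0 g [0.4538 0.2379 0.3   ] F [-0.7  0.2  0.2] T [0.02 0.11 0.01] op 0.0881 gf 0.0 o [-179.9   -0.   -37.6]
grip t 43.2 g [0.4539 0.238  0.2993] F [ 0.3 -0.3 -0.1] T [0.14 0.15 0.  ] op 0.0104 gf 20.0 o [180.    0.  -37.6]Traceback (most recent call last):
  File "<stdin>", line 7, in <module>
  File "h.py", line 32, in line
    def line(p,speed=0.15,rot=None): r.servo_line([p[0],p[1],p[2]+G],rot,speed)
                                     ~~~~~~~~~~~~^^^^^^^^^^^^^^^^^^^^^^^^^^^^^^
host.IKError: the arm cannot follow that straight line within its joint ranges
```

```bash
python3 - <<'E'
from h import *
p=here();th=.9
r.let_go();line(p+[0,0,.08],.1)
above(p+[0,0,.08],A,flip=A+180);line(p,.08);st("pre");r.grab(20);st("grip")
for t in np.arange(th+.06,1.70,.06):
    try: line(hp(t),.12)
    except r.IKError: print("ik",t);break
    s=sense();F=s["contact_force"]
    if np.linalg.norm(F)>25 or s["opening"]<.005: st(f"odd {t:.2f}");break
st("end")
s=viewer.snapshot("scene");save(s,"s5")
E
```

```text
pre t 49.2 g [0.4538 0.2379 0.3   ] F [-1.1 -0.3 -0.8] T [ 0.02  0.02 -0.01] op 0.0879 gf 0.0 o [179.9   0.  142.4]
grip t 50.4 g [0.4539 0.238  0.2992] F [ 0.4 -0.2  0.5] T [-0.04 -0.01 -0.01] op 0.0105 gf 20.0 o [180.   -0.  142.4]
end t 53.6 g [0.5482 0.36   0.3106] F [3.7 1.1 3.5] T [ 0.23 -0.59 -0.04] op 0.0106 gf 20.0 o [179.9   0.  142.4]
```

View pics/s5.png

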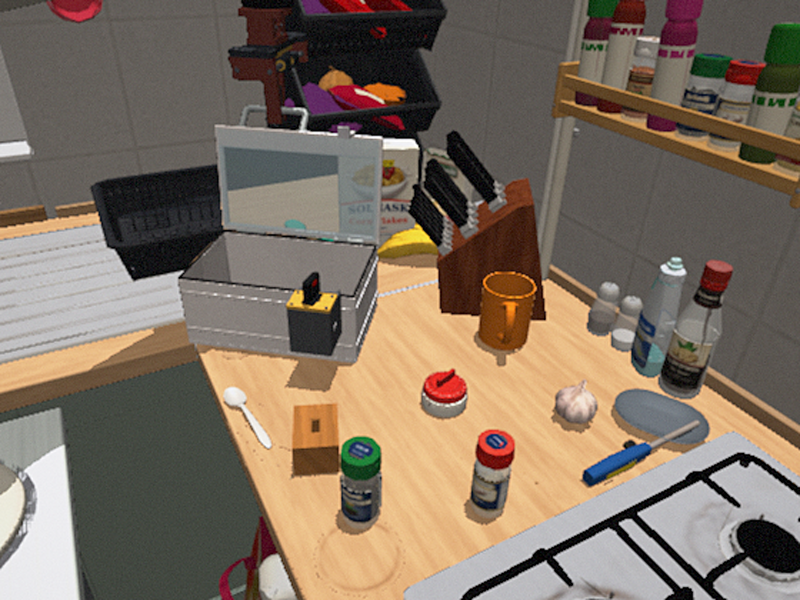

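The lid is upright, the key (312,290) stands in the lock, and both jars, the timer and the box interior are as expected. Next I place the jars.

```bash
python3 - <<'E'
from h import *
r.let_go();line(here()+[0,0,.06],.15)
s=pickle.load(open("d0.pkl","rb"))["top"]
pos={}
for n,lo,hi,roi,z in(("red",(0,130,50),(8,255,255),(360,195,392,235),.101),("green",(50,100,40),(85,255,255),(340,245,375,285),.1)):
    c=blob(s,lo,hi,roi);P=ray(s,np.vstack(c).reshape(-1,2),z)[:,:2];e,rad=cv2.minEnclosingCircle((P*1000).astype(np.float32));print(n,e,rad)
a=142.4
def travel(p): above(p,a,flip=a)
for n,p,y in(("red",(.571,-.239),-.052),("green",(.438,-.186),.055)):
    p=np.r_[p,0]
    travel(p+[0,0,.29]);line(p+[0,0,.15],.25);line(p+[0,0,.090],.1);r.grab(20);st(n+" grip")
    line(p+[0,0,.29],.25);st("up")
    b=bx(-.012,y,0);travel(b+[0,0,.29]);line(b+[0,0,.13],.2);z=push(b,.13,.0945,step=.004,lim=6,speed=.06);st("placed")
    r.let_go();line(b+[0,0,.13],.1);line(b+[0,0,.29],.25)
travel([.42,-.05,.3]);s=viewer.snapshot("scene");save(s,"s6");s=viewer.snapshot("top");pickle.dump(s,open("t6.pkl","wb"));save(s,"t6")
E
```

```text
red (572.3172607421875, -240.46481323242188) 21.4263916015625
green (438.78582763671875, -187.46380615234375) 21.01869010925293
red grip t 59.9 g [ 0.571 -0.239  0.09 ] F [ 1.1 -0.4 -0.1] T [-0.07  0.07  0.02] op 0.04 gf 19.9 o [180.   -0.   52.4]
up t 60.9 g [ 0.5712 -0.2391  0.2881] F [-1.3  1.1 -2. ] T [-0.03  0.14 -0.05] op 0.0401 gf 19.9 o [-179.8    0.    52.4]
placed t 65.6 g [0.5279 0.1746 0.0947] F [-0.1  0.   0.2] T [-0.1  -0.04  0.01] op 0.0403 gf 20.0 o [180.   -0.   52.4]
green grip t 71.4 g [ 0.438  -0.186   0.0901] F [ 0.2  0.6 -0.3] T [-0.09  0.07 -0.04] op 0.0428 gf 20.1 o [180.   -0.   52.4]
up t 72.3 g [ 0.4381 -0.186   0.2882] F [-0.4  0.6 -1.1] T [-0.03  0.11  0.05] op 0.0421 gf 20.1 o [-179.8    0.    52.4]
placed t 77.1 g [0.4432 0.2399 0.0949] F [ 1.6 -0.5  1.1] T [-0.15 -0.11 -0.06] op 0.0424 gf 20.1 o [180.   -0.   52.4]
```

View pics/s6.png

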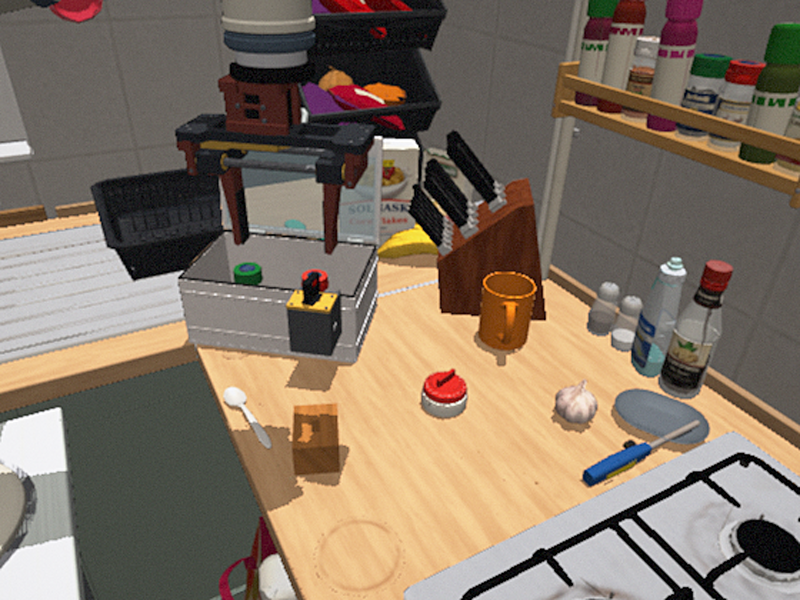

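View pics/t6.png

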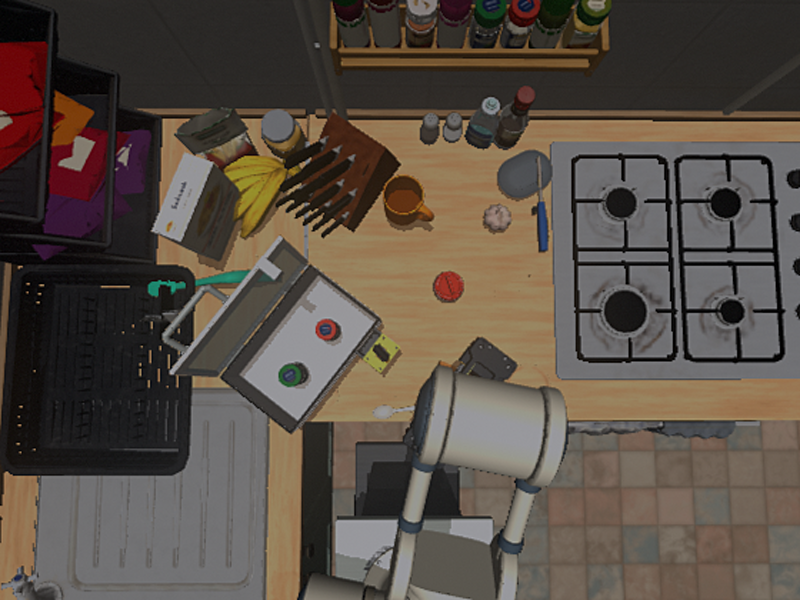

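The red cap (327,329) and green cap (292,373) stand in the box, the lid is slightly past upright, and the timer, mug and garlic are unmoved. Now I close the lid.

```bash
python3 - <<'E'
from h import *
above([.45,.15,.37],A,flip=A+180)
p=np.array([.5482,.360,.3106]);above(p+[0,0,.06],A,flip=A+180);line(p,.08);st("pre");r.grab(20);st("grip")
for t in np.arange(1.62,.01,-.06):
    line(hp(t),.12)
    s=sense();F=s["contact_force"]
    if np.linalg.norm(F)>25 or s["opening"]<.005: st(f"odd {t:.2f}");break
line(hp(0),.05);st("shut")
p=hp(0);z=push(p,p[2],p[2]-.006,step=.001,lim=15);st("pressed");r.wait(.3)
r.let_go();line(p+[0,0,.09],.1)
s=viewer.snapshot("wrist")
E
```

```text
pre t 83.3 g [0.5481 0.3598 0.3116] F [-0.3  0.3  0.1] T [0.   0.04 0.05] op 0.0879 gf 0.0 o [179.9   0.  142.4]
grip t 84.5 g [0.5482 0.36   0.3105] F [ 0.3  0.2 -0.6] T [-0.04  0.03 -0.03] op 0.0106 gf 20.0 o [-180.    -0.   142.4]
shut t 91.7 g [0.3907 0.1557 0.1571] F [3.  4.7 3.9] T [ 0.68 -0.43 -0.  ] op 0.0099 gf 20.0 o [1.798e+02 1.000e-01 1.424e+02]
pressed t 92.4 g [0.3904 0.1556 0.1569] F [-2.8  2.8 16.8] T [0.31 0.52 0.05] op 0.0105 gf 20.0 o [1.797e+02 1.000e-01 1.424e+02]
```

```bash
python3 - <<'E'
from h import *
k=np.array([.4851,.0661,0]);f=A+180-98
above(k+[0,0,.24],0,flip=f);line(k+[0,0,.20],.15);line(k+[0,0,.158],.05);st("pre");r.grab(5);st("soft");r.grab(40);st("grip")
turn(-98);st("back")
for i in range(5):
    turn(-3)
    if abs(sense()["torque"][2])>.3:break
st("stop")
E
```

```text
pre t 97.8 g [0.4852 0.0661 0.1584] F [-0.6 -0.1  0.2] T [-0.05  0.18  0.  ] op 0.088 gf 0.0 o [180.   -0.   44.4]
soft t 99.0 g [0.4852 0.0659 0.1579] F [ 1.8 -1.5 -1.1] T [-0.39 -0.22  0.05] op 0.0108 gf 5.0 o [179.9   0.   44.4]
grip t 99.2 g [0.4853 0.0658 0.158 ] F [ 3.3 -2.7 -1.9] T [-0.62 -0.53  0.05] op 0.0108 gf 40.0 o [179.9  -0.   44.4]
Tz [0.01, 0.03, -0.07, -0.02, 0.02, -0.06, -0.02, 0.02, -0.04, -0.03]
back t 102.1 g [0.4851 0.066  0.1579] F [ 1.1  1.  -0.1] T [ 0.12 -0.15 -0.03] op 0.0107 gf 40.0 o [-180.     0.   141.9]
Tz [-0.04]
Tz [-0.02]
Tz [-0.03]
Tz [-0.05]
Tz [-0.32]
stop t 103.3 g [0.485  0.0659 0.1579] F [ 0.6 -0.5 -0.2] T [ 0.06 -0.14 -0.32] op 0.0107 gf 40.0 o [-180.   -0.  156.]
```

```bash
python3 - <<'E'
from h import *
turn(11,4);st("mid")
p=here();a=0
for z in np.arange(.160,.206,.003):
    line([p[0],p[1],z],.04);F=sense()["contact_force"]
    if F[2]<-10: st("stuck");break
st("pulled")
E
```

```text
Tz [-0.03, 0.0, 0.02]
mid t 104.1 g [0.485  0.0659 0.1578] F [-0.8 -0.2  0.4] T [-0.07  0.06  0.02] op 0.0109 gf 40.0 o [-180.    -0.   145.1]
pulled t 108.1 g [0.485  0.0659 0.2053] F [-0.1  0.8  0.1] T [-0.01 -0.02  0.02] op 0.0108 gf 40.0 o [-180.    0.  145.]
```

The key is out. I return it to the block.

```bash
python3 - <<'E'
from h import *
u=np.array([np.cos(np.radians(68.5)),np.sin(np.radians(68.5))]);v=np.array([u[1],-u[0]])
c=np.array([.432,-.0759])-.0005*u
line(here()+[0,0,.06],.15)
above([*c,.22],0,flip=158.5);line([*c,.12],.15);r.wait(.2);st("over")
for a,b in [(0,0),(.0015,0),(-.0015,0),(0,.0015),(0,-.0015),(.0015,.0015),(-.0015,-.0015),(.0015,-.0015),(-.0015,.0015)]:
    p=c+a*u+b*v
    line([*p,.108],.05);z=push(p,.108,.094);st(f"{a} {b}")
    if z<.097:
        z=push(p,.094,.0690,step=.0015,lim=7);st("in");break
    line([*p,.110],.05)
E
```

```text
over t 110.6 g [ 0.4321 -0.0764  0.1213] F [-0.3 -0.1 -0.8] T [-0.05  0.06 -0.01] op 0.0108 gf 40.0 o [179.9  -0.   68.5]
0 0 t 112.7 g [ 0.4318 -0.0764  0.0938] F [ 0.1  0.1 -0.8] T [-0.06  0.08 -0.04] op 0.0106 gf 40.0 o [-180.     0.    68.5]
in t 117.0 g [ 0.4319 -0.0764  0.0707] F [-4.4  1.  11.3] T [0.12 1.   0.03] op 0.0107 gf 40.0 o [179.9  -0.   68.5]
```

Seated at 0.0707, the same height as at the start. I release, retreat and check.

```bash
python3 - <<'E'
from h import *
r.let_go();line(here()+[0,0,.15],.12)
above([.36,.30,.30],A);st()
r.wait(.3)
save(viewer.snapshot("scene"),"s7");save(viewer.snapshot("top"),"t7")
E
```

```text
t 121.1 g [0.3604 0.2994 0.2996] F [ 0.4  0.2 -0.7] T [-0.03  0.02  0.04] op 0.0876 gf 0.0 o [-180.     0.   142.3]
```

View pics/s7.png

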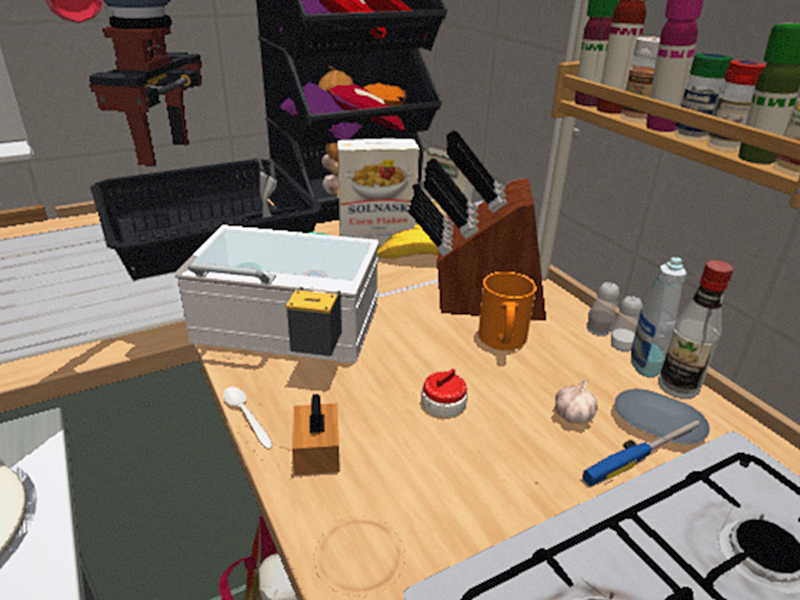

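The lid is shut, the key is back in the block at (317,412), and the timer is upright at (445,393). The mug and garlic are unmoved.

```bash
python3 -c "
from station import r, viewer, sense
print(r.hand_in())"
```

```text
the job is handed in; nothing more can be done
None
```

I handed the job in at about 121 s: the timer stands on the worktop, both spice jars (the only listed items left out) stand in the box, the lid is shut with the key turned back to its home stop, and the key is fully down in its block; no verdict was returned.

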